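# Tuck the gift case's cover flap under its lip

### The job

Close the wooden gift case on the shop desk over the souvenir tile in it: push the upright cover flap over and down with the fingertips, then push it along by the raised ridge on its outer face until its free edge is fully tucked beneath the steel lip and the flap stays shut when you let go. Nothing is to be picked up: leave the tile lying in the case, leave the mug, lighthouse and stapler where they stand, and take the hand away.

Things in the scene. Friction and masses are not known exactly. Their poses are not given: they have to be found in the camera images.
- case: dark-wood gift case fixed to the desk, 176 (x, -86 to +90) x 120 x 30 mm; origin on the desk beneath its middle; x points from hinged end to lip end, z up. Rim at z 30 mm; well in it x -50 to 45, y -50 to 50, floor z 8. Flap's hinge axis along y at x -68, z 34. All these in the case's frame
- hinge_mid (a point): middle of the flap's hinge axis, fixed on the case at (-68, 0, 34) mm in the case's frame; the axis lies along the case's y. Wire loops around it stand 9 mm above it
- lip_mouth (a point): middle of the mouth of the steel lip, at (46, 0, 40) mm in the case's frame. The lip, 96 mm wide and 4 mm thick, reaches from here to +x into a dark-wood block (x 68 to 90, top z 42). Underside at z 38 from x 53 on; its front 8 mm bends up to z 46 as a lead-in. A shut flap's top lies 4 mm below the underside
- cover_fold (a joint): fold angle of the cover flap, rad: 0 = flat on the rim (a stop; its top face is then at z 34 mm in the case's frame), 1.57 = upright, up to 2.0 = leaning away from the lip. A weak spring opens it, to rest at 1.5 to 1.9; holding it shut takes about 0.1 N m, or 1 N at the free edge. Let go untucked, it rises again
- cover_slide (a joint): how far the flap is slid out along itself, away from the hinge, m: 0 = as it stands, 0.022 = end stop, fully out. Stays where left; takes 2.5 N to move. With the flap down, sliding it out puts its free edge under the lip: it passes the mouth at 0.006 and is 16 mm past it at 0.022
- flap_edge (a point): middle of the free edge of the pale-wood cover flap, on its outer face, 108 mm from the hinge axis (130 when slid out). The flap is a stiff board 90 mm wide, 4 mm thick, from 8 to 108 mm from the hinge axis; its outer face (upper face when shut) is level with the hinge axis
- ridge_back (a point): middle of the hinge-side face of the raised ridge on the flap's outer face, 78 mm from the hinge axis (100 when slid out) and half-way up it. The ridge is 44 mm long across the flap, 8 mm thick and 9 mm high; x of this point is along the flap to its free edge, z out of the outer face
- tile_center (a point): centre of a square ceramic tile, 68 x 68 x 8 mm, lying loose in the case's well
- mug_center (a point): centre of a white mug, 80 mm in diameter and 92 mm high, handle to the side; stands near the case, not to be moved
- lighthouse_center (a point): middle (60 mm up) of a ceramic lighthouse figure, foot 58 mm in diameter, 124 mm high; stands near the case, not to be moved
- stapler_center (a point): middle of a black stapler, 125 x 36 x 52 mm, upright on the desk near the case, not to be moved
Mind the look-alikes: they are no part of the job. Leave any orange or red look-alike of the part that bears tile_center alone.

How it is judged:
On the way:
1. the flap is folded over, down to the case (value of joint cover_fold below 0.35 rad), for 0.05 s.
At the end, for the whole second after the job is handed in: The flap is shut (fold below 0.065 rad) and slid out by over 15 of its 22 mm, its free edge over 7 mm past the lip's mouth and beneath the lip, and stays so, hand away; the tile lies flat in the well; mug, lighthouse and stapler are within 15 mm of where they stood (value of joint cover_fold below 0.065 rad and value of joint cover_slide above 0.015 m and x of flap_edge in the frame of case above 0.053 m and z of flap_edge in the frame of case below 0.0405 m and velocity of joint cover_fold below 0.05 rad/s and z of tile_center in the frame of case below 0.018 m and horizontal distance between tile_center and case below 0.04 m and distance of each of mug_center, lighthouse_center, stapler_center from where it was at the start of the episode below 0.015 m); the robot touches nothing.
It fails at once if the tile is lifted in its well (z of tile_center in the frame of case above 0.024 m).
It fails at once if the mug is moved or lifted (distance of mug_center from where it was at the start of the episode above 0.02 m).
It fails at once if the lighthouse is moved or lifted (distance of lighthouse_center from where it was at the start of the episode above 0.02 m).
It fails at once if the stapler is moved or lifted (distance of stapler_center from where it was at the start of the episode above 0.02 m).
It also fails if it takes over 43 s, if anything falls off the work surface, if the arm or the gripper's body presses on something with over 40 N, if the wrist force passes 120 N, or if a joint passes its speed limit or range.

### The arm

A 6-joint arm with a two-finger parallel gripper is mounted at the origin on the work surface. World frame = base frame: x ahead of the robot, y to its left, z up, the work surface at z = 0. Lengths are in m, angles in rad, forces in N, time in s.
With the tool pointing down it reaches from about 0.375 to 0.975 m from the base axis. Payload 3.8 kg.
Tool frame: the origin (TCP) lies midway between the tips of the shut fingers; the grasp point (between the pads) lies 19 mm behind it; x points along the fingers, y is the direction in which the jaws open and shut, and the axes are right-handed (so a half turn about x gives the same grasp; the last joint's range is limited). The gripper opens to 88 mm and grips with 3 to 60 N. Pads are 18 mm wide; open, the fingers measure 123 mm over their backs; the gripper's body (75 mm by 187 mm) begins 45 mm behind the grasp point.
Start: joints at [1.185, 0.264, 1.604, -0, 1.274, -0.037], TCP at [0.231, 0.634, 0.239] pointing down, gripper open.
Joint ranges: [-2.63, 2.63], [-0.94, 2.18], [0.31, 2.57], [-1.31, 4.45], [0, 2.66], [-2.55, 2.55]. Speed limits (rad/s): [2.57, 2.57, 3.14, 3.14, 3.14, 3.14].

### API

Orientations are given as a rotation vector (axis times angle).
In Python, from cell import manip, inverse_kinematics, cams, order gives the robot as it stands. Calls block until the motion is done:
- manip.move_pose(position, orientation): joint-space move of the TCP to a pose.
- manip.move_linear(position, rate=0.15, rot=None): straight line of the TCP; rot=None keeps the orientation; rate is the mean speed in m/s.
- manip.set_joints(angles): joint-space move.
- manip.set_gripper(opening, force=None): finger opening in m; force is the grip in N (None keeps the last); returns when the fingers have stopped.
- manip.dwell(seconds).
- inverse_kinematics(position, orientation): joint angles nearest the present ones, or None.
- manip.state(): the state.
- cams.capture(name): name is "side" or "top" or "wrist"; returns a dict with "image" (420x560x3 uint8, blue, green, red), "z_map" (420x560 float32, m along the optical axis (not along the pixel's ray), 0 where there is no reading), "intrinsics" (3x3 intrinsics, pixels), "position" and "orientation" of the camera in the world; the wrist camera has in their place "T_tool_cam" (4x4, takes a point from camera to tool coordinates, whose origin is the TCP and whose axes are the tool frame's). Camera axes: x right, y down, z forward; pixel columns grow to the right and rows downward; lengths in m; the calibration is good to about 2 mm. A picture is of the moment at which its call begins: read the wrist's pose just before it.
A pose or a line that the arm cannot do raises manip.IKError and nothing moves.
- order.close_job(): hands the job in, once; it reports no verdict.
The state is a dict: "clock": time; "joint_pos": joint angles; "joint_velocities": joint speeds; "tau": joint torques, N m; "tool_pos": TCP position; "tcp_rot": TCP orientation; "contact_force": force on the tool from outside, world axes, zero at the start; "moment": the same for the moment, N m; "gripper_width": finger opening in m.
Only numpy, scipy, OpenCV 4.12 (cv2) and the standard library are available. Lean on these libraries where they do the work, as an engineer would, in place of code of your own. Each camera call takes 0.05 s, during which the arm holds its last target. There are 200 camera calls.

## Working session

There is one attempt and no reset: what is moved stays moved. The work goes in short steps, each a Python script; the robot and the scene stay as the last script left them, time stands still between calls to the robot, and variables do not carry over. Pictures are saved under pics/ and viewed, on a budget of 10 in all, crops included, one or two more only if the job needs it, and the job is handed in when it is done.

```bash
mkdir -p pics; ls; cat > h.py <<'E'
import numpy as np, cv2
from scipy.spatial.transform import Rotation as R
from cell import manip, inverse_kinematics, cams, order
def ori(o):
    o=np.array(o,float)
    return o if o.shape==(3,3) else (R.from_rotvec(o).as_matrix() if o.size==3 else R.from_quat(o).as_matrix())
def cloud(c,T=None):
    K=np.array(c["intrinsics"]);z=c["z_map"];v,u=np.mgrid[:z.shape[0],:z.shape[1]]
    P=np.stack([(u-K[0,2])/K[0,0]*z,(v-K[1,2])/K[1,1]*z,z],-1)
    return P@ori(c["orientation"]).T+np.array(c["position"])
E
python3 - <<'E'
from h import *
for n in("top","side"):
    c=cams.capture(n);cv2.imwrite(f"pics/{n}0.png",c["image"]);np.savez(f"{n}0.npz",**c)
    print(n,c["position"],c["orientation"],c["intrinsics"],(c["z_map"]>0).mean())
s=manip.state();print(s["clock"],s["tool_pos"],s["tcp_rot"],s["gripper_width"])
E
```

```text
pics
top [0.51496317 0.08710483 0.91427886] [-2.15347678  2.18024802 -0.07155742] [[402.39909619   0.         283.21015344]
 [  0.         402.39909619 209.24215385]
 [  0.           0.           1.        ]] 0.9961734693877551
side [ 0.07947812 -0.6050403   0.5670009 ] [-1.9938115   0.66387631 -0.41791447] [[381.99510375   0.         279.82923973]
 [  0.         381.99510375 213.45544308]
 [  0.           0.           1.        ]] 0.996109693877551
0.1 [0.23047482 0.63375067 0.23752579] [ 0.2721877   1.55379316 -0.27526836] 0.08793589895527046
```

View pics/top0.png

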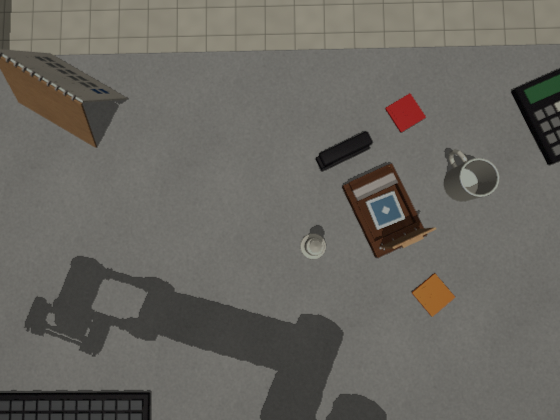

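View pics/side0.png

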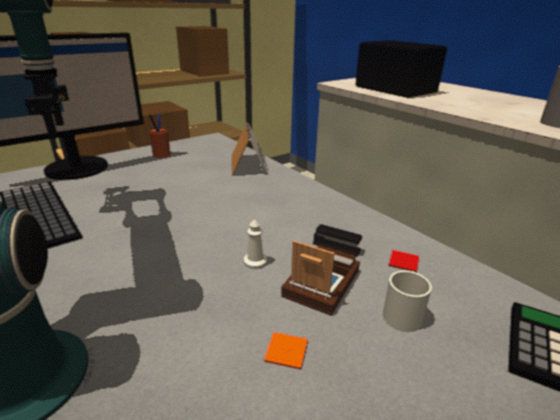

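The top view shows the case at about (385,210), with its lip end at (373,185) and the flap at (408,240). The stapler is at (345,150), the mug at (472,180) and the lighthouse at (314,245). The side view shows the upright flap with its ridge at (313,260), facing the robot.

```bash
cat > fit.py <<'E'
from h import *
c=dict(np.load("top0.npz"));P=cloud(c);im=c["image"].astype(int)
d=P[(P[...,2]<.01)&(P[...,2]>-.02)];print("desk z",np.median(d[:,2]),d[:,2].std())
v,u=np.mgrid[:420,:560];m0=(u>300)&(u<500)&(v>90)&(v<320)
z=P[...,2]
m=(m0&(z>.012)).astype(np.uint8)
n,l,st,ce=cv2.connectedComponentsWithStats(m)
for i in range(1,n):
    if st[i,4]<40: continue
    q=P[l==i];print(st[i],"z",np.percentile(q[:,2],[5,50,95,99]).round(4),"mid",((q.max(0)+q.min(0))/2).round(4),cv2.minAreaRect(q[:,:2].astype(np.float32)))
# case: dark brown by hue, points of known height band
hsv=cv2.cvtColor(c["image"],cv2.COLOR_BGR2HSV)
cm=m0&(u>335)&(u<440)&(v>155)&(v<262)&(z>.024)&(z<.046)&(hsv[...,1]>60)
q=P[cm];print("case band",len(q),cv2.minAreaRect(q[:,:2].astype(np.float32)))
r=m0&(u>335)&(u<440)&(v>155)&(v<265)
print("hist z",np.histogram(z[r],np.arange(-.005,.16,.005)))
E
python3 fit.py
python3 - <<'E'
import cv2
a=cv2.imread("pics/top0.png")[150:270,320:450];b=cv2.imread("pics/side0.png")[215:325,260:380]
a=cv2.resize(a,None,fx=4,fy=4,interpolation=2)[:480,:400];a=cv2.resize(cv2.imread("pics/top0.png")[155:265,335:445],(400,400),interpolation=2);b=cv2.resize(b,(400,400*110//120),interpolation=2)
b=cv2.copyMakeBorder(b,0,400-b.shape[0],0,0,0)
cv2.imwrite("pics/crop.png",cv2.convertScaleAbs(cv2.hconcat([a,b]),alpha=1.6))
E
```

```text
desk z 0.00035956992890728845 0.0018612192496483457
[316 132  57  39 879] z [0.0314 0.0516 0.0547 0.9143] mid [ 0.6364 -0.0018  0.4633] ((0.652824342250824, 0.024144642055034637), (0.07682185620069504, 0.2932187020778656), 50.77294158935547)
[ 445  149   55   52 1582] z [0.0192 0.0624 0.0928 0.0948] mid [ 0.6147 -0.125   0.4632] ((0.6213456392288208, -0.1159781664609909), (0.11287843436002731, 0.44440779089927673), 13.395631790161133)
[ 343  164   94   94 2761] z [0.0221 0.0375 0.1327 0.1437] mid [ 0.5876 -0.0602  0.4632] ((0.5559640526771545, -0.046616390347480774), (0.1763230562210083, 0.27770358324050903), 23.949918746948242)
[366 191  40  39 936] z [0.0138 0.0166 0.0192 0.0206] mid [ 0.5729 -0.0389  0.4632] ((0.5557467937469482, -0.03446421027183533), (0.06779417395591736, 0.25630754232406616), 20.49053192138672)
[301 234  25  25 477] z [0.0126 0.0908 0.1191 0.1219] mid [0.5107 0.0501 0.4631] ((0.5135571956634521, 0.04398414492607117), (0.06618613004684448, 0.05536133795976639), 48.221710205078125)
case band 1584 ((0.587623119354248, -0.11741959303617477), (0.17598898708820343, 0.12054160982370377), 24.046253204345703)
hist z (array([2646, 3943,  787,  390,  835,   86,  535,  648,   67,  758,  150,
         31,   15,   10,   11,   15,    8,   19,   12,   14,   14,   14,
         14,   14,   55,   55,   16,   11,   17,  103,    4,    0]), array([-0.005,  0.   ,  0.005,  0.01 ,  0.015,  0.02 ,  0.025,  0.03 ,
        0.035,  0.04 ,  0.045,  0.05 ,  0.055,  0.06 ,  0.065,  0.07 ,
        0.075,  0.08 ,  0.085,  0.09 ,  0.095,  0.1  ,  0.105,  0.11 ,
        0.115,  0.12 ,  0.125,  0.13 ,  0.135,  0.14 ,  0.145,  0.15 ,
        0.155]))
```

View pics/crop.png

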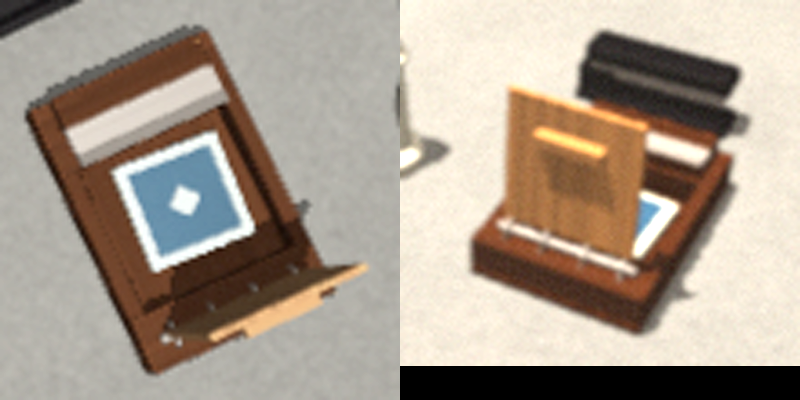

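```bash
cat >> h.py <<'E'
ang=np.radians(24.05);ax=np.array([np.cos(ang),np.sin(ang),0]);ay=np.array([-ax[1],ax[0],0]);az=np.array([0,0,1.])
O=np.array([.5876,-.1174,0])-.002*ax
Rc=np.c_[ax,ay,az]
def toC(p): return (np.asarray(p)-O)@Rc
def toW(p): return O+Rc@np.asarray(p)
def rot(phi,s=1):   # tool axis tilted phi from vertical towards case +x
    x=np.sin(phi)*ax-np.cos(phi)*az; y=s*ay
    return R.from_matrix(np.c_[x,y,np.cross(x,y)]).as_rotvec()
def tcp(r,th,phi,off=0,half=.009):  # TCP such that finger's front corner sits at r along flap, off the face
    C=np.array([-.068,0,.034])+r*np.array([np.cos(th),0,np.sin(th)])+off*np.array([-np.sin(th),0,np.cos(th)])
    return toW(C-half*np.array([np.cos(phi),0,np.sin(phi)]))
E
python3 - <<'E'
from h import *
c=dict(np.load("top0.npz"));P=cloud(c);Q=toC(P)
near=(abs(Q[...,0])<.25)&(abs(Q[...,1])<.25)
f=near&(abs(Q[...,1])<.06)&(Q[...,2]>.05)&(Q[...,0]<.02)
q=Q[f];print("flap",q.min(0),q.max(0));t=q[q[:,2]>.13];print("top edge mean",t.mean(0),np.ptp(t,0),len(t))
# lip/tile check
l=near&(abs(Q[...,1])<.045)&(Q[...,0]>.03)&(Q[...,2]>.036)&(Q[...,2]<.055);print("lip/block",Q[l].min(0),Q[l].max(0))
im=c["image"].astype(int);b=near&(im[...,0]>im[...,2]+25)&(abs(Q[...,1])<.06);print("tile blue",Q[b].mean(0))
u=np.mgrid[:420,:560]
for n,(a0,a1,b0,b1),zz in(("mug",(445,500,149,201),.08),("light",(301,327,234,260),.1),("light foot",(301,327,234,260),.01),("stap",(316,373,132,171),.045)):
    M=np.zeros((420,560),bool);M[b0:b1,a0:a1]=1;M&=(Q[...,2]>zz)&(Q[...,2]<.13);print(n,Q[M].min(0).round(3),Q[M].max(0).round(3))
# side view cross-check
c=dict(np.load("side0.npz"));Q=toC(cloud(c))
f=(abs(Q[...,1])<.06)&(Q[...,2]>.05)&(Q[...,2]<.16)&(abs(Q[...,0]+.08)<.06);q=Q[f]
print("side flap",q.min(0),q.max(0));
for s,lab in((0,"low"),(1,"hi")):
    t=q[(q[:,2]>.125)] if s else q[(q[:,2]<.075)]
    print(lab,t.mean(0),np.percentile(t[:,1],[1,99]))
for s in(1,-1):
    for r,th,ph,o in((.066,1.8,.6,.03),(.066,.8,.3,0),(.066,0,.03,0),(.1,0,.03,0)):
        print(s,inverse_kinematics(tcp(r,th,ph,o),rot(ph,s)))
E
```

```text
flap [-0.07822014 -0.04532141  0.05050984] [-0.06410301  0.04550441  0.14549132]
top edge mean [-0.0667211   0.00124691  0.14115236] [0.00450828 0.09000945 0.0153873 ] 135
lip/block [ 0.04449628 -0.04497268  0.03739882] [0.17628845 0.04496302 0.05499041]
tile blue [ 0.00168722 -0.00478991  0.01674315]
mug [-0.056 -0.228  0.08 ] [ 0.037 -0.149  0.097]
light [-0.016  0.164  0.109] [0.008 0.188 0.123]
light foot [-0.033  0.147  0.01 ] [0.024 0.203 0.123]
stap [ 0.143 -0.038  0.045] [0.176 0.082 0.057]
side flap [-0.08057768 -0.04478907  0.05008042] [-0.06406737  0.04613778  0.14480636]
low [-0.06886149 -0.00121861  0.06246747] [-0.04432194  0.04476618]
hi [-0.06947577 -0.00139844  0.13535057] [-0.0442659   0.04444469]
1 None
1 None
1 [-0.26323965  0.29597819  1.97912794  0.02534868  0.84337267 -2.27042489]
1 [-0.2278874   0.34049161  1.91816879  0.02389876  0.85914558 -2.23382849]
-1 [-0.74779261 -0.03292182  2.37655647  0.87221212  0.74534303 -0.24171731]
-1 [-0.40313866  0.11046082  2.13989489  0.33778718  0.71251898  0.51092905]
-1 [-0.26323965  0.29597819  1.97912794  0.02534868  0.84337267  0.87116776]
-1 [-0.2278874   0.34049161  1.91816879  0.02389876  0.85914558  0.90776416]
```

```bash
cat > run1.py <<'E'
from h import *
S=-1;r0=.062
ph=lambda t:max(.02,.4*t)
def show(n):
    s=manip.state();print(n,round(s["clock"],2),"C",(toC(s["tool_pos"])*1e3).round(1),"F",(Rc.T@np.array(s["contact_force"])).round(1))
manip.set_gripper(0.0,20)
t=1.7
hov=tcp(r0,t,ph(t),.035)
manip.move_pose(hov+np.array([0,0,.16]),rot(ph(t),S));show("hover")
manip.move_linear(hov,rate=.12);show("behind")
for t in(1.6,1.45,1.25,1.05,.85,.65,.45,.3,.17,.08,.02):
    manip.move_linear(tcp(r0,t,ph(t),.001),rate=.06,rot=rot(ph(t),S));show(f"th {t}")
    if np.linalg.norm(manip.state()["contact_force"])>25: print("STOP");break
c=cams.capture("side");cv2.imwrite("pics/side1.png",cv2.resize(c["image"][150:350,200:440],(720,600),interpolation=2))
E
python3 run1.py
```

```text
hover 4.35 C [-117.3    0.3  245.4] F [0.4 0.6 0.5]
behind 5.83 C [-117.5   -0.5   85.9] F [-0.6  0.2 -0.3]
th 1.6 6.65 C [-78.1   0.2  90.5] F [-0.1 -0.9  0. ]
th 1.45 6.95 C [-68.8  -0.1  91. ] F [-0.1  0.1 -0.1]
th 1.25 7.3 C [-57.4   0.4  88.6] F [ 0.1  0.8 -0. ]
th 1.05 7.65 C [-46.5   0.4  84.2] F [-0.  -0.2  0.4]
th 0.85 8.0 C [-36.7   0.4  77.9] F [0.  0.4 0.3]
th 0.65 8.34 C [-28.2   0.3  69.8] F [-0.5 -0.2 -0. ]
th 0.45 8.68 C [-21.7   0.2  60.1] F [ 0.4 -0.4  0.8]
th 0.3 8.98 C [-18.2   0.1  52.2] F [-0.1 -0.7  1.5]
th 0.17 9.26 C [-16.1   0.1  44.9] F [ 0.4 -0.9  1.3]
th 0.08 9.51 C [-15.4   0.   39.6] F [-0.7 -0.4  0.8]
th 0.02 9.76 C [-15.1  -0.   36. ] F [-0.8 -0.3  1.8]
```

View pics/side1.png

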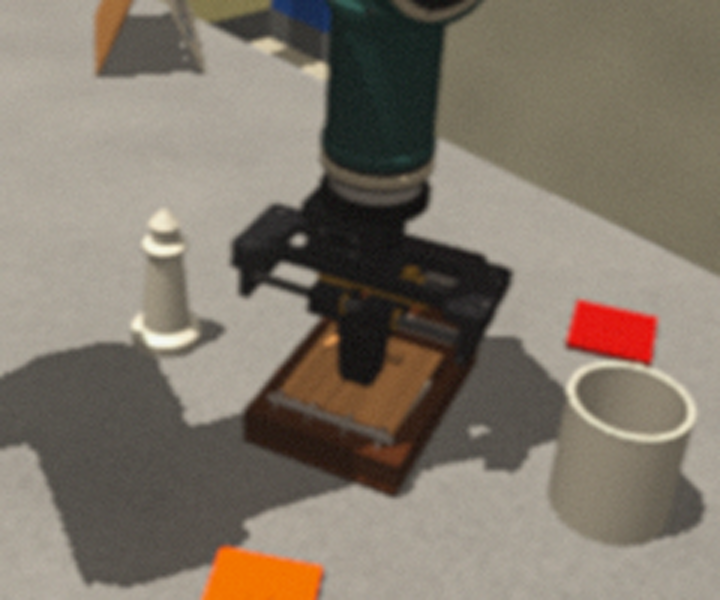

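The flap lies nearly flat under the shut fingertips, which touch it at about (360,375). The ridge is just ahead of them, and the mug and lighthouse are clear. Next I press lightly and push along.

```bash
cat > run2.py <<'E'
from h import *
def F(n=4):
    f=[]
    for _ in range(n): manip.dwell(.03);f.append(Rc.T@np.array(manip.state()["contact_force"]))
    return np.mean(f,0)
x,_,z=toC(manip.state()["tool_pos"])
while z>.0315:
    z-=.0007;manip.move_linear(toW([x,0,z]),rate=.03);f=F()
    if f[2]>3.5:break
print("pressed z",z,f.round(1))
while x<.027:
    x+=.002;manip.move_linear(toW([x,0,z]),rate=.04);f=F(3);p=toC(manip.state()["tool_pos"])
    print((p[[0,2]]*1e3).round(1),f.round(1))
    if f[2]>8: z+=.0005
    elif f[2]<2: z-=.0005
    if f[0]<-14:print("hard stop");break
print(manip.state()["clock"])
c=cams.capture("side");cv2.imwrite("pics/side2.png",cv2.resize(c["image"][200:320,250:394],(720,600),interpolation=2))
E
python3 run2.py
```

```text
pressed z 0.033906058760091264 [-1.7  0.1  4.9]
[-13.   34.2] [-2.  -0.5  5.5]
[-11.   34.2] [-1.8 -0.1  5. ]
[-9.  34.2] [-1.5 -0.4  5.1]
[-7.  34.2] [-1.1  0.3  5.2]
[-5.  34.2] [-0.8 -0.2  5.1]
[-3.  34.2] [-1.4 -0.9  5.2]
[-1.  34.2] [-1.4 -0.4  4.9]
[ 1.  34.2] [-1.6 -0.2  4.8]
[ 3.  34.2] [-1.6  0.2  5. ]
[ 5.  34.2] [-1.2  0.1  5.2]
[ 6.9 34.2] [-1.8 -0.4  5. ]
[ 8.  34.1] [-4.4 -0.6  6.5]
[ 9.6 34. ] [-5.6 -0.3  7.4]
[11.5 34. ] [-5.5  0.1  7.5]
[13.4 33.9] [-5.4 -0.   7.5]
[15.4 33.9] [-5.7 -0.4  6.9]
[17.5 33.9] [-5.  -0.2  7.1]
[19.5 33.9] [-5.2 -0.1  7.2]
[21.5 33.9] [-5.2 -0.2  6.8]
[22.3 33.6] [-8.4 -0.2  8.7]
[22.4 33.4] [-12.6  -1.1   9.7]
[22.5 33.3] [-16.9  -1.8  10. ]
hard stop
18.6583
```

View pics/side2.png

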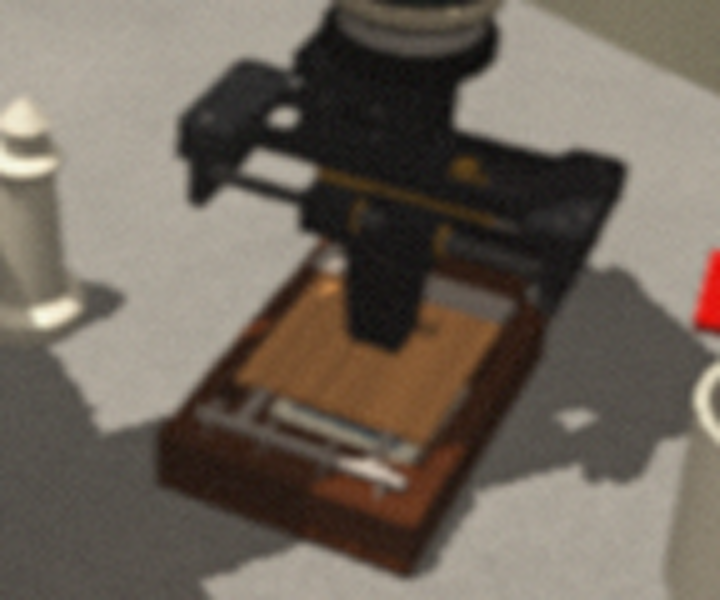

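The flap has a clear gap at the hinge end and its far edge has gone under the lip. The hard stop came at r ≈ 99.4 mm, where 100 was expected. Before letting go I'll check the slide in the side-camera depth map, using the flap's hinge-side edge, which should sit at case x ≈ -38 mm.

```bash
cat > chk.py <<'E'
from h import *
def chk(cam):
    c=cams.capture(cam);Q=toC(cloud(c))*1e3;h=cv2.cvtColor(c["image"],cv2.COLOR_BGR2HSV)
    m=(abs(Q[...,1])<40)&(Q[...,0]>-66)&(Q[...,0]<50)&(Q[...,2]>28)&(Q[...,2]<44)
    for y0 in(-38,-28,25,33):
        s=m&(abs(Q[...,1]-y0)<5)&(h[...,2]>75)&(h[...,1]>70);q=Q[s]
        if len(q)>8:
            k=np.polyfit(q[:,0],q[:,2],1);print(cam,y0,len(q),"x range",np.percentile(q[:,0],[1,99]).round(1),"z med",np.median(q[:,2]).round(1),"slope",k[0].round(3))
    return c
if __name__=="__main__": chk("side")
E
python3 chk.py
```

```text
side -38 83 x range [-53.5  49.1] z med 35.1 slope 0.014
side -28 113 x range [-39.7  49.5] z med 35.0 slope 0.0
side 25 96 x range [-40.5  42.2] z med 34.9 slope 0.005
side 33 105 x range [-55.8  48.8] z med 34.9 slope 0.003
```

The hinge-side edge is at about -40 mm, so the flap has slid out roughly 20–22 mm and lies flat. Now I release it and take the hand away.

```bash
python3 - <<'E'
from h import *
from chk import chk
x,y,z=toC(manip.state()["tool_pos"])
manip.move_linear(toW([x-.0008,0,z+.006]),rate=.03)
manip.move_linear(toW([x-.012,0,z+.03]),rate=.06)
manip.move_linear(toW([x-.08,0,.26]),rate=.2)
manip.move_pose(np.array([.36,.30,.34]),rot(0.02,-1))
manip.dwell(.3)
c=chk("side");t=chk("top")
a=cv2.resize(t["image"][155:265,335:445],(400,400),interpolation=2);b=cv2.resize(c["image"][215:325,265:375],(400,400),interpolation=2)
cv2.imwrite("pics/end.png",cv2.convertScaleAbs(cv2.hconcat([a,b]),alpha=1.5))
Q=toC(cloud(t))
for n,(a0,a1,b0,b1),zz in(("mug",(445,500,149,201),.08),("light",(301,327,234,260),.1),("stap",(316,373,132,171),.045)):
    M=np.zeros((420,560),bool);M[b0:b1,a0:a1]=1;M&=(Q[...,2]>zz)&(Q[...,2]<.13);print(n,Q[M].min(0).round(3),Q[M].max(0).round(3))
s=manip.state();print(s["clock"],s["contact_force"])
E
```

```text
side -38 83 x range [-61.3  49.6] z med 37.4 slope 0.029
side -28 117 x range [-51.9  48. ] z med 37.7 slope 0.041
side 25 108 x range [-55.7  46.1] z med 37.0 slope 0.056
side 33 112 x range [-57.4  47.3] z med 37.4 slope 0.046
top -38 128 x range [-58.9  43.8] z med 36.6 slope 0.044
top -28 177 x range [-59.1  43.8] z med 36.9 slope 0.041
top 25 176 x range [-52.5  43.8] z med 36.5 slope 0.038
top 33 175 x range [-55.9  43.9] z med 36.2 slope 0.04
mug [-0.056 -0.229  0.08 ] [ 0.042 -0.148  0.096]
light [-0.016  0.164  0.109] [0.008 0.188 0.124]
stap [ 0.142 -0.038  0.045] [0.176 0.082 0.058]
23.125 [ 0.2217951   0.19130683 -0.1452021 ]
```

View pics/end.png

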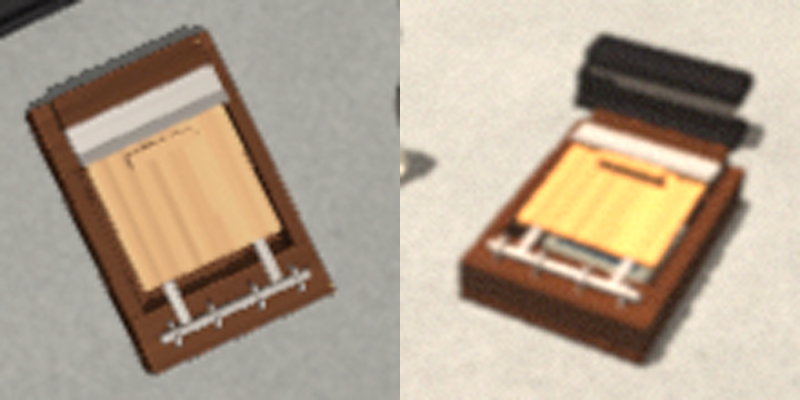

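The flap is tucked under the lip, showing a slope of 0.03–0.04 where resting under the lip predicts 0.032. The neighbours haven't moved. One last numeric check of the slide, then I hand in.

```bash
python3 - <<'E'
from h import *
c=cams.capture("top");Q=toC(cloud(c))*1e3;h=cv2.cvtColor(c["image"],cv2.COLOR_BGR2HSV)
K=c["intrinsics"];print("V at flap",np.median(h[...,2][(abs(Q[...,0])<20)&(abs(Q[...,1])<30)]))
m=(h[...,2]>110)&(h[...,1]>60)&(Q[...,2]>30)&(Q[...,2]<50)&(Q[...,0]>-60)
xs=[Q[...,0][m&(abs(Q[...,1]-y)<2)].min() for y in(-10,-5,0,5,10)]
print("hinge-side edge x",np.round(xs,1),"slide ~",np.median(xs)+60)
p=np.median(xs)
if p+60>17.5: order.close_job();print("closed",manip.state()["clock"])
E
```

```text
V at flap 153.0
hinge-side edge x [-37.4 -36.8 -36.8 -37.  -37. ] slide ~ 23.023868824627563
the job is handed in; nothing more can be done
the job is handed in; nothing more can be done
```

The case is closed and the job is handed in. I folded the flap down with the shut fingertips, then pushed it along by the ridge's hinge-side face until it hit its end stop. After that I lifted the hand off and moved it away.

**Last checks, with the hand away:**
- **Slide:** the flap's hinge-side edge is at case x ≈ -37 mm. That puts the slide at about 22–23 mm, which is fully out within the calibration's 2 mm.
- **Fold:** the flap rests at about 0.04 rad against the lip (limit 0.065). The top camera gave about 0.04 and the side camera 0.03–0.06.
- **Neighbours:** the mug, lighthouse and stapler are where they stood, to within a few mm in the top view. The biggest difference was 5 mm at one edge of the mug.
- **Time and force:** about 23 s had passed by the last clock reading before hand-in (limit 43 s). The highest push I read was about 17 N.

**Disagreement:** the finger only met the ridge about 6 mm further along than expected. The flap had probably slid out that much while it was being folded, but it still went under the lip. The end stop came where expected, at 99.4 mm against 100.

**Not checked:** the tile is now mostly hidden under the flap, so I didn't measure it again. Nothing the arm did should have touched it.

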